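Set the rotary tablet dispenser to its cup

TASK

Set the rotary tablet dispenser to deliver into its open cup: by the knob, turn the dial the shorter way round until its pointer faces the open cup (not the closed round stub), then feel for the seat with gentle presses of no more than about 12 N and small turns, until the dial drops fully home. Never force it against its ring, leave the other things where they are, and let go at the end.

Things in the scene. Friction and masses are not known exactly. Their poses are not given: they have to be found in the camera images.
- base: White round dispenser base, 160 mm across and 22 mm high, fixed to the table, with a flat tongue (262 x 56 x 8 mm) along its x axis; it carries the seat ring and the dial. Origin: centre of its underside, on the dial's vertical axis; z up.
- ring_top (a point): Point on the axis, level with the top of the steel seat ring (44 to 60 mm from the axis), 34 mm above the table. The ring has two notches 12.4 mm wide, about at base +y and -y, hidden under the dial. It was clamped by hand: it may sit up to 13 degrees (0.22 rad) turned to either side, by an amount not told, so the seat must be felt for.
- dial: Round aluminium dial, 140 mm across, 8 mm thick, turning about the base's axis without end (friction 0.08 N m). Origin: centre of its underside, x axis towards the pointer, z up. Under it are two square steel pegs, 10 mm wide, 52 mm from the axis at dial +y and -y, reaching 11 mm below the origin, with 1.2 mm (0.023 rad) of room to either side in the notches.
- home (a point): Point on the axis, 38 mm above the table, where the dial's origin lies when it is fully home (pegs in the notches). With the pegs on top of the ring the origin is 7 mm higher; it starts 0.5 to 2 mm above that. The dial slides on its spindle with 6 N of friction and weighs about 3.5 N, so it stays at any height until pressed (3 N) or lifted; travel 12 mm.
- knob_top (a point): Centre of the top of the black bar knob, on the axis, 40 mm above the dial's origin. The bar runs along dial x: 60 mm long, 14 mm wide, 32 mm high.
- pointer (a point): Outer tip of the black pointer ridge on the dial, 76 mm from the axis along dial x, 12 mm above the dial's origin.
- cup: Open square steel cup, 44 x 44 x 30 mm, walls 3 mm, fixed on the tongue 105 mm from the axis at one end (base +x or -x). Origin: centre of its underside. This is where the pointer must face.
- blank: Closed round steel stub with a bevelled top, 44 mm across, 30 mm high, fixed on the tongue at the other end, 105 mm from the axis. Origin: centre of its underside.
- vial: Gold screw-cap vial, 22 mm across, 29 mm high, standing loose about 127 mm from the dial's axis. Origin: centre of its underside. Leave it alone.
- jar_white: White screw-lid jar, 48 mm across, 40 mm high, standing loose about 127 mm from the dial's axis. Origin: centre of its underside. Leave it alone.

How it is judged:
By the outcome, as a careful person would: the job done as asked, in the order asked, and still so for the second after the job is handed in, with the robot touching nothing.
It also fails if it takes over 58 s, if anything falls off the work surface, if the arm or the gripper's body presses on something with over 40 N, if the wrist force passes 120 N, or if a joint passes its speed limit or range.

ROBOT

A 7-joint arm with a two-finger parallel gripper is mounted at the origin on a cart in front of the work surface, level with it; the furniture and walls round the work are solid. World frame = base frame: x ahead of the robot, y to its left, z up, the work surface at z = 0. Lengths are in m, angles in rad, forces in N, time in s.
With the tool pointing down it reaches from about 0.425 to 0.95 m from the base axis. Payload 4.7 kg.
Tool frame: the origin (TCP) lies at the very end of the fingers, on their centre line; the grasp point (between the pads) lies 19 mm behind it; z points along the fingers, y is the direction in which the jaws open and shut (so a half turn about z gives the same grasp; the last joint's range is limited). The gripper opens to 85 mm and grips with 20 to 120 N. Pads are 22 mm wide; open, the fingers measure 114 mm over their backs; the gripper's body (76 mm by 85 mm) begins 54 mm behind the grasp point. The pads swing forward as they close: fully open they stand 13 mm farther back than shut.
Start: joints at [-1.31, 0.469, -0.049, 1.532, 0.024, 1.141, -0.082], TCP at [0.193, 0.647, 0.231] pointing down, gripper open.
Joint ranges: [-2.59, 2.59], [-0.33, 1.99], [-1.39, 1.29], [0.1, 2.45], [-1.04, 4.18], [0.21, 1.99], [-2.66, 2.66]. Speed limits (rad/s): [2.57, 2.57, 3.14, 3.14, 3.14, 3.14, 3.14].

INTERFACE

Orientations are given as a unit quaternion [w, x, y, z].
In Python, from plant import env gives the robot as it stands.
- The arm moves only by the tool move_arm, never from a script. Its argument "targets" is a list of rows, each a list of 4 numbers: the shift along the tool's x, y, z in m, then the turn about the tool's z in rad. In form: [[dx, dy, dz, turn], ...]. A call has 1 to 8 rows; each row shifts and turns the commanded pose from where the row before left it, along the tool's axes as they then stand; what a row does not reach is not made up. A row lasts 1/12 s, in which the tool goes at most 41.7 mm and 7.16 degrees, less where a joint would pass 70% of its speed; a pose out of reach is approached as far as the arm can. A call is refused whole if a number of a shift passes 0.0417 or a number of a turn 0.125, either way. A call with a gripper value outside its range is refused whole. "jaw" is the opening in per cent of the stroke, from 0 (shut) to 100 (fully open), set as the call begins (left out, the last holds). The fingers move at their own pace and stop on an object; "grip_force" is the grip in N (left out, the last holds). Time passes only in rows, so rows that do not move let the fingers close. It gives the time, the measured TCP pose, the force and the opening at its end, in the units of the state.
- env.get_state(): the state, without advancing time (a new reading comes with each control period).
- env.grab_frame(name): name is "side" or "top"; returns a dict with "pixels" (384x512x3 uint8, red, green, blue), "range_z" (384x512 float32, m along the optical axis (not along the pixel's ray), 0 where there is no reading), "fovy" (degrees; the focal length in pixels is half the picture's height over the tangent of half this angle, whatever the lens; pixels are square), "cx", "cy" (the principal point, pixels), "rvec" (rotation vector, rad) and "tvec" (3), from world to camera coordinates, as OpenCV has them. Camera axes: x right, y down, z forward; pixel columns grow to the right and rows downward; lengths in m; the calibration is good to about 2 mm. A picture is of the moment at which its call begins.
- env.close_job(): hands the job in, once; it reports no verdict.
The state is a dict: "time_s": time; "joint_pos": joint angles; "qd": joint speeds; "joint_efforts": joint torques, N m; "position": TCP position; "tcp_rot": TCP orientation; "wrist_force": force on the tool from outside, world axes, zero at the start; "wrist_torque": the same for the moment, N m; "grip_width": finger opening in m.
Only numpy, scipy, OpenCV 4.12 (cv2) and the standard library are available. Lean on these libraries where they do the work, as an engineer would, in place of code of your own. Each camera call takes 0.05 s, during which the arm holds its last target.

## Working session

There is one attempt and no reset: what is moved stays moved. The work goes in short steps, Python scripts to look and compute and a tool call to move; the robot and the scene stay as the last step left them, time stands still between calls to the robot, and variables do not carry over. Pictures are saved under pics/ and viewed, and the job is handed in when it is done.

Besides the shell and the picture viewer there is one more tool, called after "Request:" as a command line: name --pt "numbers of a row" for each row, then --argument value for the rest. move_arm: Moves the arm, as the interface text tells. Its arguments: {"type":"object","properties":{"targets":{"type":"array"},"jaw":{"type":"number"},"grip_force":{"type":"number"}},"required":["targets"]}

```bash
mkdir -p pics; ls; python3 - <<'E'
from plant import env
import cv2,numpy as np
print(env.get_state())
for n in("side","top"):
    f=env.grab_frame(n); cv2.imwrite(f"pics/{n}0.png",f["pixels"][:,:,::-1]); np.savez(f"{n}0.npz",**f)
    print(n,f["fovy"],f["cx"],f["cy"],f["rvec"],f["tvec"])
E
```

```text
pics
{'time_s': 0.0, 'joint_pos': array([-1.3099161 ,  0.46947335, -0.04860332,  1.53371728,  0.02411991,
        1.14098431, -0.08229671]), 'qd': array([-0.00024159, -0.00041268, -0.0010124 , -0.00025624, -0.00026132,
       -0.00024873,  0.0008453 ]), 'joint_efforts': array([-4.12992767e-04, -5.10312116e+01, -4.61777556e-02, -2.37704909e+01,
        1.08130323e-02,  7.77836249e-03,  9.77590787e-06]), 'position': array([0.19269685, 0.64629206, 0.23023005]), 'tcp_rot': array([-1.00510317e-04,  1.44358280e-01,  9.89524983e-01, -9.92834684e-04]), 'wrist_force': array([ 0.54227699, -0.31461352,  0.36674677]), 'wrist_torque': array([0.0049924 , 0.02389718, 0.01982252]), 'grip_width': 0.08579589127936305}
side 49.18395979171591 256.8291975331846 187.98372146310285 [ 0.84245633  2.19165688 -1.45428897] [ 0.54339466 -0.02016457  1.11665331]
top 52.473057808537334 258.1096477281303 195.30778640341202 [ 2.09476932 -2.12560358  0.17279262] [-0.14938677  0.57264849  0.83555646]
```

View pics/side0.png

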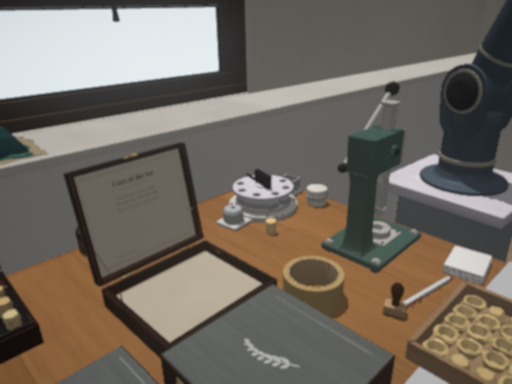

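View pics/top0.png

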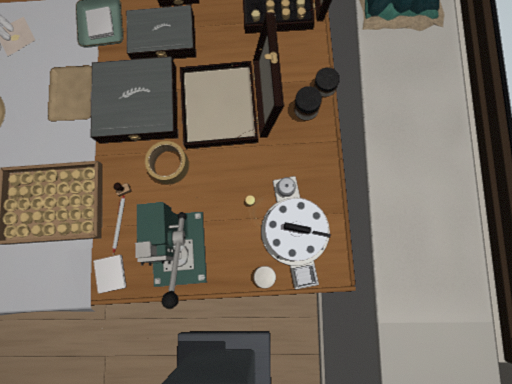

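The top view shows the dial at about (296,230), the pointer towards (330,235), the stub at (286,187), the cup at (304,275), the vial at (250,200) and the jar at (264,277).

```bash
cat > h.py <<'E'
import numpy as np,cv2
def load(n): return dict(np.load(n))
def cam(f):
    R,_=cv2.Rodrigues(f["rvec"]); F=f["pixels"].shape[0]/2/np.tan(np.radians(float(f["fovy"]))/2)
    return R,f["tvec"],F,float(f["cx"]),float(f["cy"])
def onz(f,u,v,z):
    R,t,F,cx,cy=cam(f); d=R.T@np.array([(u-cx)/F,(v-cy)/F,1]); o=-R.T@t
    return o+d*(z-o[2])/d[2]
def proj(f,p):
    R,t,F,cx,cy=cam(f); q=R@np.asarray(p)+t; return F*q[0]/q[2]+cx,F*q[1]/q[2]+cy
def cloud(f):
    R,t,F,cx,cy=cam(f); Z=f["range_z"]; v,u=np.indices(Z.shape)
    P=np.stack([(u-cx)/F*Z,(v-cy)/F*Z,Z],-1); return (P-t)@R
E
python3 - <<'E'
from h import *
f=load("top0.npz"); 
print("cam",-cam(f)[0].T@f["tvec"])
for n,u,v,z in[("dial",296,230,.055),("ptr",330,235,.058),("stub",286,187,.038),("cup",304,275,.038),("vial",250,200,.029),("jar",264,277,.04)]:
    p=onz(f,u,v,z); print(n,p.round(3),np.hypot(*p[:2]).round(3))
P=cloud(f); 
for n,u,v in[("dial",280,230),("knob",297,229),("stub",286,187),("jar",264,277),("press",150,225),("sill",400,230)]: print(n,P[v,u].round(3))
im=f["pixels"][160:300,190:370,::-1]; cv2.imwrite("pics/c0.png",cv2.resize(im,None,fx=4.3,fy=4.2,interpolation=cv2.INTER_CUBIC))
E
```

```text
cam [ 0.40314613 -0.17954011  0.92392415]
dial [ 0.49  -0.241  0.055] 0.546
ptr [ 0.477 -0.316  0.058] 0.572
stub [ 0.592 -0.222  0.038] 0.632
cup [ 0.391 -0.257  0.038] 0.468
vial [ 0.564 -0.138  0.029] 0.581
jar [ 0.388 -0.168  0.04 ] 0.423
dial [ 0.49  -0.206  0.056]
knob [ 0.489 -0.241  0.086]
stub [ 0.591 -0.222  0.039]
jar [ 0.388 -0.168  0.038]
press [0.485 0.034 0.229]
sill [ 0.474 -0.427  0.187]
```

View pics/c0.png

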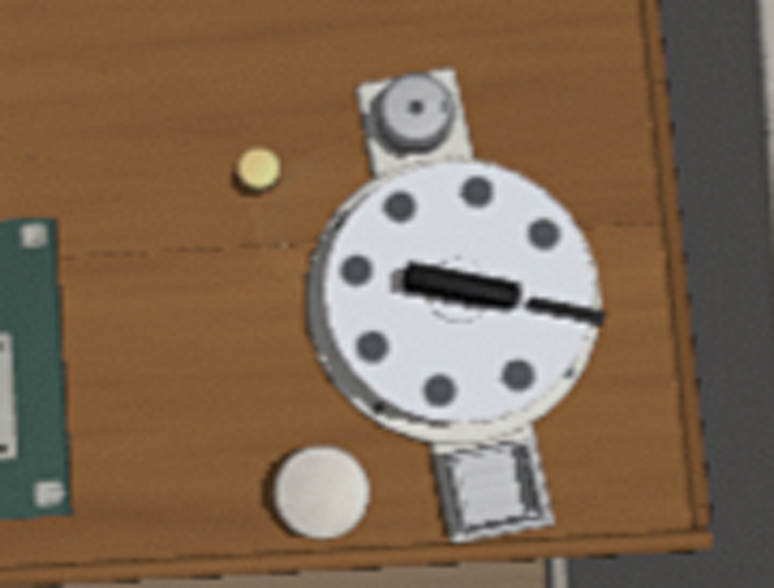

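```bash
python3 - <<'E'
from h import *
f=load("top0.npz"); P=cloud(f); im=f["pixels"].astype(int); 
# dial circle : bright pixels at height ~.056
x,y,z=P[...,0],P[...,1],P[...,2]
near=(np.hypot(x-.49,y+.241)<.09)
m=near&(abs(z-.055)<.006)&(im.min(2)>140)
c,_=cv2.findContours(m.astype('uint8'),cv2.RETR_EXTERNAL,cv2.CHAIN_APPROX_NONE)
c=max(c,key=cv2.contourArea); (e,ax,an)=cv2.fitEllipse(cv2.convexHull(c)); print("dial ellipse",e,ax, onz(f,*e,.055), "medz",np.median(z[m]))
dk=(near&(im.max(2)<60)).astype('uint8')
n,l,s,ct=cv2.connectedComponentsWithStats(dk)
for i in range(1,n):
    if s[i,4]>12: print(i,s[i],ct[i],np.median(z[l==i]), cv2.minAreaRect(np.argwhere(l==i)[:,::-1].astype(np.float32)))
# heights
for X in np.arange(.2,.8,.05):
    print(round(X,2),[ (lambda k: round(float(z[k].max()),2) if k.any() else None)((abs(x-X)<.03)&(abs(y-Y)<.03)&(f["range_z"]>0)) for Y in np.arange(-.45,.5,.05)])
E
```

```text
dial ellipse (296.5552978515625, 229.2744598388672) (61.62739181518555, 62.52111053466797) [ 0.49133651 -0.24257756  0.055     ] medz 0.05313272940467241
2 [284 223  27  10 171] [296.34502924 227.88888889] 0.0845754317207784 ((296.69232177734375, 228.0384521484375), (26.475675582885742, 6.471831321716309), 11.309932708740234)
3 [313 231  17   6  38] [321.44736842 233.52631579] 0.05721870586645761 ((321.09613037109375, 233.5192413330078), (16.4737548828125, 2.1572771072387695), 11.309932708740234)
0.2 [0.19, 0.19, 0.19, -0.73, -0.73, -0.73, -0.73, -0.73, -0.73, -0.73, -0.73, -0.73, -0.73, -0.73, -0.73, -0.73, -0.73, -0.73, -0.73]
0.25 [0.19, 0.19, 0.19, -0.73, -0.73, -0.73, -0.73, -0.73, -0.73, -0.73, -0.73, -0.73, -0.73, -0.73, -0.73, -0.73, -0.73, -0.73, -0.73]
0.3 [0.19, 0.19, 0.19, -0.73, -0.73, -0.73, -0.73, -0.73, -0.73, -0.73, -0.73, -0.73, -0.73, -0.0, 0.01, 0.0, 0.0, 0.01, 0.0]
0.35 [0.19, 0.19, 0.19, 0.04, 0.04, 0.04, 0.04, 0.0, 0.3, 0.3, 0.02, 0.02, 0.02, 0.02, 0.01, 0.01, 0.0, 0.01, 0.01]
0.4 [0.19, 0.19, 0.19, 0.05, 0.06, 0.06, 0.04, 0.0, 0.29, 0.29, 0.28, 0.03, 0.02, 0.0
[... 272 characters left out ...]
5 [0.19, 0.19, 0.19, 0.06, 0.06, 0.06, 0.05, 0.03, 0.03, 0.23, 0.23, 0.0, 0.01, 0.03, 0.03, 0.03, 0.02, 0.03, 0.03]
0.6 [0.19, 0.19, 0.19, 0.0, 0.04, 0.04, 0.03, 0.0, 0.0, 0.05, 0.05, 0.05, 0.06, 0.06, 0.03, 0.02, 0.03, 0.03, 0.03]
0.65 [0.19, 0.19, 0.19, 0.0, 0.01, 0.0, 0.0, 0.0, 0.0, 0.05, 0.05, 0.05, 0.0, 0.03, 0.03, 0.03, 0.03, 0.03, 0.03]
0.7 [0.19, 0.19, 0.19, 0.0, 0.0, 0.22, 0.12, 0.04, 0.04, 0.05, 0.05, 0.05, 0.05, 0.05, 0.05, 0.01, 0.01, 0.01, 0.01]
0.75 [0.19, 0.19, 0.19, 0.07, 0.07, 0.22, 0.12, 0.04, 0.02, 0.04, 0.06, 0.06, 0.06, 0.06, 0.05, 0.01, 0.01, 0.01, 0.0]
0.8 [0.19, 0.19, 0.19, 0.07, 0.07, 0.22, 0.22, 0.02, 0.02, 0.04, 0.06, 0.05, 0.05, 0.05, 0.05, 0.01, 0.01, 0.01, 0.02]
```

```bash
python3 - <<'E'
from h import *
f=load("top0.npz"); im=f["pixels"]; P=cloud(f)
print("knobtop@.0865",onz(f,296.6,227.95,.0865))
# dark-weighted PCA for pointer and knob
g=255-im.min(2).astype(float)
d=[]
for (u,v,z) in [(313,231.5,.058),(329.5,235.5,.058)]: d.append(onz(f,u,v,z))
print(d)
x,y,z=P[...,0],P[...,1],P[...,2]
near=(np.hypot(x-.49,y+.241)<.09)
for nm,zz,lo,hi in(("knob",.0865,284,311),("ptr",.058,313,332)):
    v,u=np.nonzero(near&(im.max(2)<70)&(np.arange(512)[None]>=lo)&(np.arange(512)[None]<hi))
    Q=np.array([onz(f,a,b,zz)[:2] for a,b in zip(u,v)]); vx,vy,x0,y0=cv2.fitLine(Q.astype(np.float32),cv2.DIST_HUBER,0,.01,.01).ravel()
    print(nm,len(Q),Q.mean(0),np.degrees(np.arctan2(vy,vx)), [x0,y0])
    q=(Q-Q.mean(0))@[vx,vy]; print(np.ptp(q))
C=np.array([.4905,-.242])
# stub top contour & cup
h=cv2.cvtColor(im,cv2.COLOR_RGB2HSV)
w=(h[...,1]<60)&(h[...,2]>50)
for nm,cu,cv_ in(("stub",286,187),("cup",304,275)):
    k=np.zeros(w.shape,bool);k[cv_-16:cv_+16,cu-18:cu+18]=1
    mm=k&(z>.030)&(z<.045)&(np.hypot(x-C[0],y-C[1])>.078)
    X=P[mm]; r=cv2.minAreaRect(X[:,:2].astype(np.float32)); print(nm,mm.sum(),X[:,:2].mean(0),r)
s=load("side0.npz"); print("side proj knob",proj(s,[.4905,-.2415,.0865]))
cv2.imwrite("pics/s0.png",cv2.resize(s["pixels"][160:240,205:345,::-1],None,fx=5.5,fy=5.5,interpolation=cv2.INTER_CUBIC))
E
```

```text
knobtop@.0865 [ 0.49098758 -0.24047522  0.0865    ]
[array([ 0.48555616, -0.27856061,  0.058     ]), array([ 0.4761878 , -0.31454116,  0.058     ])]
knob 187 [ 0.49290646 -0.2395411 ] 77.52972 [np.float32(0.49037686), np.float32(-0.24580376)]
0.06924815472569487
ptr 40 [ 0.48074723 -0.29722597] 76.991196 [np.float32(0.48074722), np.float32(-0.29722595)]
0.03608192158583416
stub 251 [ 0.59447746 -0.2239918 ] ((0.594322919845581, -0.22386716306209564), (0.039776161313056946, 0.04038654640316963), 88.45773315429688)
cup 110 [ 0.38836543 -0.2612255 ] ((0.38925591111183167, -0.26130175590515137), (0.043569814413785934, 0.04425319284200668), 10.342647552490234)
side proj knob (np.float64(263.26029607859414), np.float64(172.41093090888597))
```

View pics/s0.png

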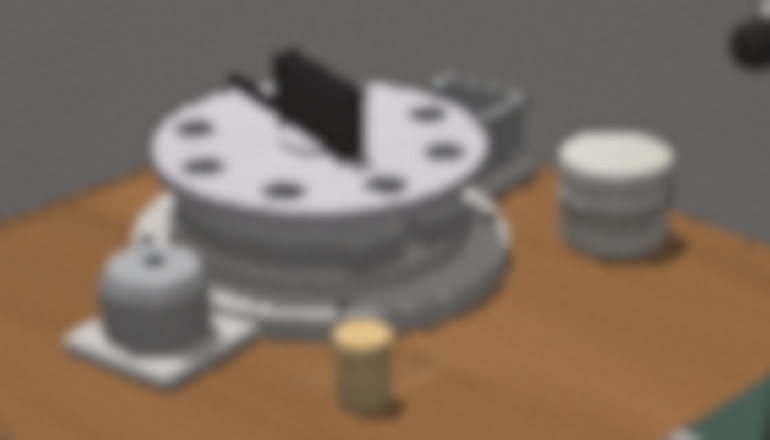

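Request:
move_arm --pt "0 0 -0.03 0.125" --pt "0 0 -0.03 0.125" --pt "0 0 -0.03 0.125" --pt "0 0 -0.03 0.125" --pt "0 0 -0.03 0.125" --pt "0 0 -0.03 0.125" --pt "0 0 -0.03 0.125" --pt "0 0 -0.02 0.125" --jaw 60 --grip_force 40

```text
time_s: 0.77
position: [0.1929, 0.647, 0.4644]
tcp_rot: [-0.001, 0.604, 0.797, 0.001]
wrist_force: [-0.1, 0.5, -0.5]
grip_width: 0.0514
```

Request:
move_arm --pt "0 0 0 0.125" --pt "0 0 0 0.125" --pt "0 0 0 0.125" --pt "0 0 0 0.125"

```text
time_s: 1.1
position: [0.1927, 0.6468, 0.4608]
tcp_rot: [0.0, 0.782, 0.623, -0.0]
wrist_force: [0.2, -0.0, -1.1]
grip_width: 0.0511
```

Request:
move_arm --pt "-0.0255 0.0318 0 0" --pt "-0.0255 0.0318 0 0" --pt "-0.0255 0.0318 0 0" --pt "-0.0255 0.0318 0 0" --pt "-0.0255 0.0318 0 0" --pt "-0.0255 0.0318 0 0" --pt "-0.0255 0.0318 0 0" --pt "-0.0255 0.0318 0 0"

```text
time_s: 1.77
position: [0.3976, 0.3905, 0.461]
tcp_rot: [-0.0, 0.78, 0.626, -0.0]
wrist_force: [1.1, -1.0, 0.4]
grip_width: 0.0515
```

Request:
move_arm --pt "-0.0255 0.0318 0 0" --pt "-0.0255 0.0318 0 0" --pt "-0.0255 0.0318 0 0" --pt "-0.0255 0.0318 0 0" --pt "-0.0255 0.0318 0 0" --pt "-0.0255 0.0318 0 0" --pt "-0.03 0.02 0 0"

```text
time_s: 2.35
position: [0.5645, 0.1664, 0.4602]
tcp_rot: [0.0, 0.78, 0.625, -0.001]
wrist_force: [0.3, 0.4, -0.1]
grip_width: 0.0511
```

Request:
move_arm --pt "-0.038 0.0015 0 0" --pt "-0.038 0.0015 0 0" --pt "-0.038 0.0015 0 0" --pt "-0.038 0.0015 0 0" --pt "-0.038 0.0015 0 0" --pt "-0.038 0.0015 0 0" --pt "-0.038 0.0015 0 0" --pt "-0.038 0.0015 0 0"

```text
time_s: 3.02
position: [0.5075, -0.133, 0.4611]
tcp_rot: [-0.0, 0.78, 0.626, 0.0]
wrist_force: [0.9, 0.5, -0.4]
grip_width: 0.0512
```

Request:
move_arm --pt "-0.03 0.0015 0.04 0" --pt "-0.03 0.0015 0.04 0" --pt "-0.03 0.0015 0.04 0" --pt "0 0 0.04 0" --pt "0 0 0.04 0" --pt "0 0 0 0"

```text
time_s: 3.52
position: [0.4909, -0.2032, 0.274]
tcp_rot: [-0.006, 0.781, 0.625, -0.005]
wrist_force: [-0.7, 0.8, -0.5]
grip_width: 0.0511
```

```bash
cat > rel.py <<'E'
import sys
from h import *
from scipy.spatial.transform import Rotation as Ro
from plant import env
s=env.get_state(); q=s["tcp_rot"]; R=Ro.from_quat([q[1],q[2],q[3],q[0]]).as_matrix()
t=np.array([.4912,-.2422,.061])
print("t",s["time_s"],"pos",s["position"].round(4),"yaw_y",np.degrees(np.arctan2(R[1,1],R[0,1])).round(2),"tool rel to axis",(R.T@(t-s["position"])).round(4),"j",s["joint_pos"].round(2),"F",s["wrist_force"].round(1),"T",s["wrist_torque"].round(2),"w",round(s["grip_width"],4))
E
python3 rel.py
```

```text
t 3.5167 pos [ 0.4909 -0.2032  0.274 ] yaw_y -12.62 tool rel to axis [-0.0382  0.0121  0.2128] j [-0.34  0.24  0.79  1.84 -0.19  1.15  0.3 ] F [-0.7  0.8 -0.5] T [ 0.06  0.03 -0.  ] w 0.0511
```

Request:
move_arm --pt "0 0 0 0"

```text
time_s: 3.6
position: [0.495, -0.2047, 0.2803]
tcp_rot: [-0.002, 0.78, 0.626, -0.001]
wrist_force: [0.6, 0.4, 1.2]
grip_width: 0.0513
```

```bash
python3 rel.py
```

```text
t 3.6 pos [ 0.495  -0.2047  0.2803] yaw_y -12.55 tool rel to axis [-0.0374  0.0053  0.2193] j [-0.34  0.24  0.79  1.83 -0.18  1.15  0.3 ] F [0.6 0.4 1.2] T [ 0.   -0.08 -0.08] w 0.0513
```

Request:
move_arm --pt "-0.015 0.002 0.025 0" --pt "-0.015 0.002 0.025 0" --pt "-0.007 0.001 0.025 0" --pt "0 0 0.025 0" --pt "0 0 0.025 0" --pt "0 0 0.02 0" --pt "0 0 0.01 0" --pt "0 0 0 0"

```text
time_s: 4.27
position: [0.4938, -0.2421, 0.1266]
tcp_rot: [-0.0, 0.78, 0.626, 0.0]
wrist_force: [-0.3, 0.2, 0.1]
grip_width: 0.0513
```

```bash
python3 rel.py; python3 - <<'E'
from h import *
from plant import env
f=env.grab_frame("top"); np.savez("top1.npz",**f)
cv2.imwrite("pics/t1.png",cv2.resize(f["pixels"][150:310,190:370,::-1],None,fx=3.5,fy=3.5,interpolation=cv2.INTER_CUBIC))
f=env.grab_frame("side"); np.savez("side1.npz",**f)
cv2.imwrite("pics/s1.png",cv2.resize(f["pixels"][90:240,190:360,::-1],None,fx=4,fy=4,interpolation=cv2.INTER_CUBIC))
E
```

```text
t 4.2667 pos [ 0.4938 -0.2421  0.1266] yaw_y -12.46 tool rel to axis [-0.0007 -0.0026  0.0656] j [-0.16  0.46  0.7   1.97 -0.39  0.85  0.54] F [-0.3  0.2  0.1] T [ 0.01  0.04 -0.06] w 0.0513
```

View pics/s1.png

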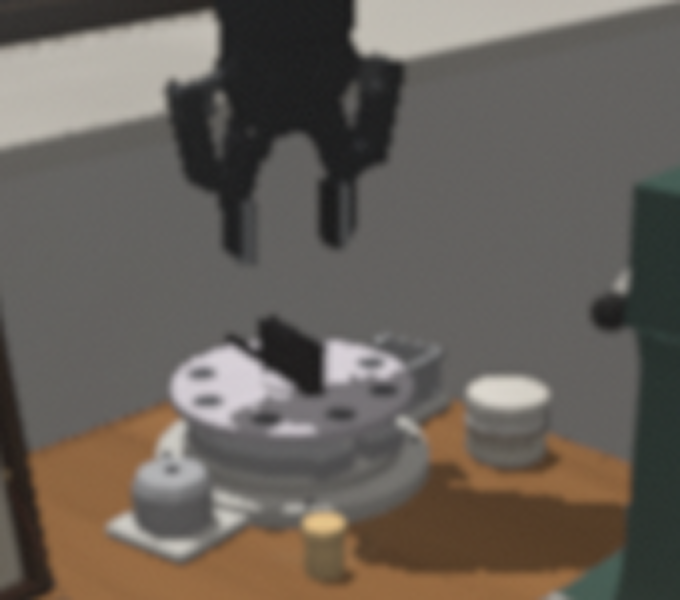

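View pics/t1.png

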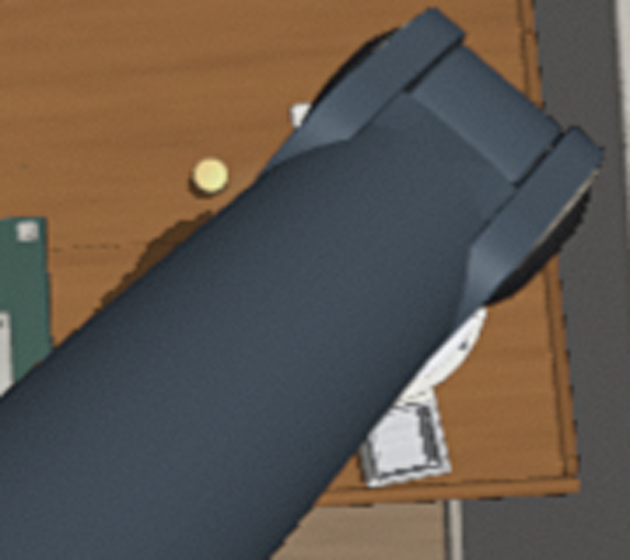

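The gripper is above the knob: the fingers straddle it at crop pixel (292,345), and the vial and jar have not been touched.

Request:
move_arm --pt "-0.0005 -0.0026 0.015 0" --pt "0 0 0.02 0" --pt "0 0 0.02 0" --pt "0 0 0.01 0" --pt "0 0 0 0"

```text
time_s: 4.78
position: [0.4903, -0.2421, 0.0611]
tcp_rot: [-0.0, 0.78, 0.626, -0.0]
wrist_force: [-0.1, 0.5, 1.2]
grip_width: 0.0512
```

```bash
python3 rel.py
```

```text
t 4.7833 pos [ 0.4903 -0.2421  0.0611] yaw_y -12.51 tool rel to axis [0.0001 0.0009 0.0001] j [-0.09  0.55  0.63  2.02 -0.48  0.73  0.61] F [-0.1  0.5  1.2] T [ 0.    0.04 -0.05] w 0.0512
```

Request:
move_arm --pt "0 0.0009 0 0" --pt "0 0 0 0" --pt "0 0 0 0" --pt "0 0 0 0" --pt "0 0 0 0" --pt "0 0 0 0" --jaw 0 --grip_force 30

```text
time_s: 5.28
position: [0.493, -0.2434, 0.0626]
tcp_rot: [0.002, 0.78, 0.626, 0.001]
wrist_force: [4.5, -1.5, 5.3]
grip_width: 0.0133
```

```bash
python3 rel.py
```

```text
t 5.2833 pos [ 0.493  -0.2434  0.0626] yaw_y -12.53 tool rel to axis [ 0.0007 -0.0021  0.0016] j [-0.09  0.54  0.63  2.01 -0.48  0.73  0.61] F [ 4.5 -1.5  5.3] T [-0.17 -0.7   0.02] w 0.0133
```

Request:
move_arm --pt "0 0.0015 -0.001 0" --pt "0 0 0 0" --pt "0 0 0 0"

```text
time_s: 5.53
position: [0.4931, -0.2434, 0.0627]
tcp_rot: [0.001, 0.78, 0.626, 0.0]
wrist_force: [4.1, -1.5, 2.1]
grip_width: 0.0133
```

```bash
python3 rel.py
```

```text
t 5.5333 pos [ 0.4931 -0.2434  0.0627] yaw_y -12.55 tool rel to axis [ 0.0007 -0.0021  0.0017] j [-0.09  0.55  0.63  2.01 -0.48  0.73  0.61] F [ 4.1 -1.5  2.1] T [-0.34 -0.73  0.07] w 0.0133
```

Request:
move_arm --pt "0 0.0015 -0.0005 0" --pt "0 0 0 0" --pt "0 0 0 0"

```text
time_s: 5.78
position: [0.4932, -0.2434, 0.0626]
tcp_rot: [-0.001, 0.78, 0.625, -0.0]
wrist_force: [0.7, -0.8, 2.5]
grip_width: 0.0133
```

```bash
python3 rel.py
```

```text
t 5.7833 pos [ 0.4932 -0.2434  0.0626] yaw_y -12.57 tool rel to axis [ 0.0007 -0.0022  0.0016] j [-0.09  0.55  0.63  2.01 -0.48  0.73  0.61] F [ 0.7 -0.8  2.5] T [-0.4  -0.2   0.09] w 0.0133
```

Request:
move_arm --pt "0 0 0 0.04" --pt "0 0 0 0.08" --pt "0 0 0 0.08" --pt "0 0 0 0.08" --pt "0 0 0 0.04" --pt "0 0 0 0"

```text
time_s: 6.28
position: [0.4931, -0.2432, 0.0625]
tcp_rot: [-0.0, 0.87, 0.493, -0.001]
wrist_force: [0.6, -1.4, 2.0]
grip_width: 0.013
```

```bash
python3 rel.py
```

```text
t 6.2833 pos [ 0.4931 -0.2432  0.0625] yaw_y -30.95 tool rel to axis [-0.0001 -0.0021  0.0015] j [-0.15  0.57  0.72  2.01 -0.55  0.76  0.36] F [ 0.6 -1.4  2. ] T [-0.47  0.01 -0.05] w 0.013
```

Request:
move_arm --pt "0 0 0 0.05" --pt "0 0 0 0.08" --pt "0 0 0 0.08" --pt "0 0 0 0.08" --pt "0 0 0 0.08" --pt "0 0 0 0.05" --pt "0 0 0 0"

```text
time_s: 6.87
position: [0.493, -0.2431, 0.0625]
tcp_rot: [-0.0, 0.954, 0.301, -0.001]
wrist_force: [-0.9, -1.3, 1.6]
grip_width: 0.0131
```

```bash
python3 rel.py
```

```text
t 6.8667 pos [ 0.493  -0.2431  0.0625] yaw_y -54.96 tool rel to axis [-0.0009 -0.0018  0.0015] j [-0.22  0.61  0.83  2.02 -0.64  0.79  0.02] F [-0.9 -1.3  1.6] T [-0.24  0.17 -0.13] w 0.0131
```

Request:
move_arm --pt "0 0 0 0.05" --pt "0 0 0 0.08" --pt "0 0 0 0.08" --pt "0 0 0 0.08" --pt "0 0 0 0.08" --pt "0 0 0 0.05" --pt "0 0 0 0"

```text
time_s: 7.45
position: [0.493, -0.2429, 0.0624]
tcp_rot: [-0.001, 0.995, 0.096, -0.001]
wrist_force: [-0.3, -1.6, 2.1]
grip_width: 0.0132
```

```bash
python3 rel.py
```

```text
t 7.45 pos [ 0.493  -0.2429  0.0624] yaw_y -78.98 tool rel to axis [-0.0016 -0.001   0.0014] j [-0.29  0.66  0.93  2.02 -0.73  0.84 -0.31] F [-0.3 -1.6  2.1] T [-0.13  0.26 -0.09] w 0.0132
```

Request:
move_arm --pt "0 0 0.001 0.0" --pt "0 0 0 0" --pt "0 0 0 0"

```text
time_s: 7.7
position: [0.493, -0.243, 0.0623]
tcp_rot: [-0.001, 0.995, 0.097, -0.0]
wrist_force: [-3.2, 0.8, 9.6]
grip_width: 0.0132
```

```bash
python3 rel.py
```

```text
t 7.7 pos [ 0.493  -0.243   0.0623] yaw_y -78.91 tool rel to axis [-0.0016 -0.0011  0.0013] j [-0.29  0.66  0.93  2.02 -0.73  0.84 -0.31] F [-3.2  0.8  9.6] T [ 0.21  0.67 -0.13] w 0.0132
```

Request:
move_arm --pt "0 0 0.001 0.0" --pt "0 0 0 0" --pt "0 0 0 0"

```text
time_s: 7.95
position: [0.493, -0.243, 0.0622]
tcp_rot: [-0.002, 0.995, 0.097, -0.0]
wrist_force: [-5.0, 1.8, 17.9]
grip_width: 0.0133
```

```bash
python3 rel.py
```

```text
t 7.95 pos [ 0.493  -0.243   0.0622] yaw_y -78.92 tool rel to axis [-0.0016 -0.0011  0.0012] j [-0.29  0.66  0.93  2.02 -0.73  0.84 -0.3 ] F [-5.   1.8 17.9] T [ 0.52  1.19 -0.13] w 0.0133
```

I overshot there: two press steps in one batch reached 17.9 N, over the 12 N limit. I'm backing off now and will go one small step at a time.

Request:
move_arm --pt "0 0 -0.0015 0.0" --pt "0 0 0 0"

```text
time_s: 8.12
position: [0.493, -0.2429, 0.0623]
tcp_rot: [-0.001, 0.995, 0.096, -0.0]
wrist_force: [-2.3, -0.8, 5.2]
grip_width: 0.0133
```

```bash
python3 rel.py
```

```text
t 8.1167 pos [ 0.493  -0.2429  0.0623] yaw_y -78.94 tool rel to axis [-0.0016 -0.0011  0.0013] j [-0.29  0.66  0.93  2.02 -0.73  0.84 -0.31] F [-2.3 -0.8  5.2] T [ 0.05  0.59 -0.08] w 0.0133
```

Request:
move_arm --pt "0 0 0.0001 0.015" --pt "0 0 0 0.015" --pt "0 0 0 0"

```text
time_s: 8.37
position: [0.493, -0.2429, 0.0623]
tcp_rot: [-0.001, 0.997, 0.082, -0.001]
wrist_force: [-3.4, -0.3, 6.8]
grip_width: 0.0132
```

```bash
python3 rel.py
```

```text
t 8.3667 pos [ 0.493  -0.2429  0.0623] yaw_y -80.64 tool rel to axis [-0.0017 -0.001   0.0013] j [-0.29  0.67  0.94  2.02 -0.74  0.84 -0.33] F [-3.4 -0.3  6.8] T [0.21 0.75 0.22] w 0.0132
```

Request:
move_arm --pt "0 0 0 0.015" --pt "0 0 0 0.015" --pt "0 0 0 0"

```text
time_s: 8.62
position: [0.493, -0.2429, 0.0623]
tcp_rot: [-0.001, 0.998, 0.067, -0.001]
wrist_force: [-3.4, 0.7, 8.2]
grip_width: 0.0138
```

```bash
python3 rel.py
```

```text
t 8.6167 pos [ 0.493  -0.2429  0.0623] yaw_y -82.35 tool rel to axis [-0.0017 -0.0009  0.0013] j [-0.3   0.67  0.95  2.02 -0.74  0.84 -0.36] F [-3.4  0.7  8.2] T [0.2  0.81 0.22] w 0.0138
```

Request:
move_arm --pt "0 0 -0.0003 0.01" --pt "0 0 0 0"

```text
time_s: 8.78
position: [0.4931, -0.2429, 0.0623]
tcp_rot: [-0.001, 0.998, 0.061, -0.001]
wrist_force: [-3.9, 0.3, 4.7]
grip_width: 0.0129
```

```bash
python3 rel.py;  python3 - <<'E'
from h import *
from plant import env
f=env.grab_frame("side"); np.savez("side2.npz",**f)
cv2.imwrite("pics/s2.png",cv2.resize(f["pixels"][120:250,190:360,::-1],None,fx=4.5,fy=4.5,interpolation=cv2.INTER_CUBIC))
f=env.grab_frame("top"); np.savez("top2.npz",**f)
cv2.imwrite("pics/t2.png",cv2.resize(f["pixels"][150:310,190:370,::-1],None,fx=3.5,fy=3.5,interpolation=cv2.INTER_CUBIC))
E
```

```text
t 8.7833 pos [ 0.4931 -0.2429  0.0623] yaw_y -82.96 tool rel to axis [-0.0018 -0.0009  0.0013] j [-0.3   0.67  0.95  2.02 -0.75  0.84 -0.36] F [-3.9  0.3  4.7] T [0.08 0.81 0.18] w 0.0129
```

View pics/s2.png

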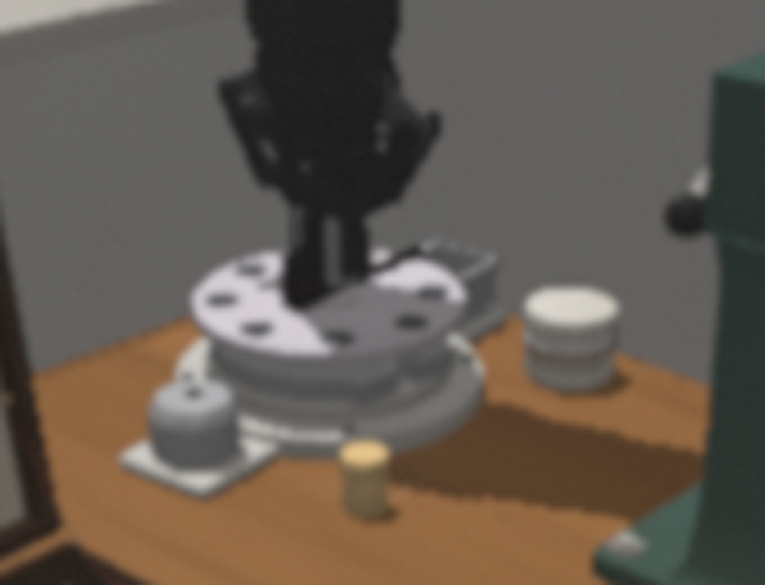

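View pics/t2.png

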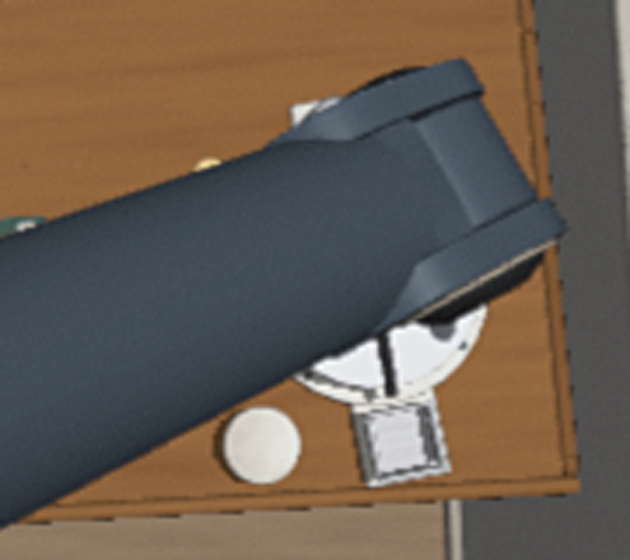

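The pointer now faces the cup (crop pixels (385,335) to (391,393), cup at (401,440)). I'll measure its angle against the tool's.

```bash
cat > ptr.py <<'E'
import sys
from h import *
f=load(sys.argv[1]); zz=float(sys.argv[2]); im=f["pixels"]; P=cloud(f); x,y=P[...,0],P[...,1]
r=np.hypot(x-.4925,y+.2425); a=np.degrees(np.arctan2(y+.2425,x-.4925))
m=(im.max(2)<75)&(r>.045)&(r<.08)&((abs((a+170+180)%360-180))<16)&(abs(P[...,2]-.055)<.012)
v,u=np.nonzero(m); Q=np.array([onz(f,p,q,zz)[:2] for p,q in zip(u,v)])
vx,vy,x0,y0=cv2.fitLine(Q.astype(np.float32),cv2.DIST_HUBER,0,.01,.01).ravel()
c=Q.mean(0); print(len(Q),c,"line ang",np.degrees(np.arctan2(vy,vx)),"from axis",np.degrees(np.arctan2(c[1]+.2425,c[0]-.4925)), "z",np.median(P[...,2][m]))
E
python3 ptr.py top2.npz .057
```

```text
32 [ 0.43312559 -0.24902552] line ang 6.080348 from axis -173.72810022676262 z 0.05613966730925393
```

Request:
move_arm --pt "0 0 0.0001 0.015" --pt "0 0 0 0.015" --pt "0 0 0 0"

```text
time_s: 9.13
position: [0.4931, -0.2429, 0.0623]
tcp_rot: [-0.001, 0.999, 0.046, -0.001]
wrist_force: [-3.7, -0.2, 7.7]
grip_width: 0.013
```

```bash
python3 rel.py
```

```text
t 9.1333 pos [ 0.4931 -0.2429  0.0623] yaw_y -84.69 tool rel to axis [-0.0018 -0.0009  0.0013] j [-0.3   0.68  0.96  2.02 -0.75  0.85 -0.39] F [-3.7 -0.2  7.7] T [0.17 0.8  0.22] w 0.013
```

Request:
move_arm --pt "0 0 -0.0001 0.015" --pt "0 0 0 0.015" --pt "0 0 0 0"

```text
time_s: 9.38
position: [0.4931, -0.2429, 0.0623]
tcp_rot: [-0.001, 1.0, 0.031, -0.001]
wrist_force: [-3.1, -0.3, 5.7]
grip_width: 0.0132
```

```bash
python3 rel.py
```

```text
t 9.3833 pos [ 0.4931 -0.2429  0.0623] yaw_y -86.44 tool rel to axis [-0.0018 -0.0008  0.0013] j [-0.31  0.68  0.97  2.02 -0.76  0.85 -0.41] F [-3.1 -0.3  5.7] T [0.17 0.81 0.13] w 0.0132
```

Request:
move_arm --pt "0 0 0.0001 0.015" --pt "0 0 0 0.015" --pt "0 0 0 0"

```text
time_s: 9.63
position: [0.493, -0.2429, 0.0623]
tcp_rot: [-0.001, 1.0, 0.016, -0.001]
wrist_force: [-3.1, 0.4, 6.7]
grip_width: 0.0129
```

```bash
python3 rel.py
```

```text
t 9.6333 pos [ 0.493  -0.2429  0.0623] yaw_y -88.16 tool rel to axis [-0.0018 -0.0007  0.0013] j [-0.31  0.69  0.97  2.02 -0.77  0.86 -0.44] F [-3.1  0.4  6.7] T [0.17 0.85 0.1 ] w 0.0129
```

Request:
move_arm --pt "0 0 0 0.015" --pt "0 0 0 0.015" --pt "0 0 0 0"

```text
time_s: 9.88
position: [0.493, -0.2428, 0.0619]
tcp_rot: [-0.0, 1.0, 0.001, -0.001]
wrist_force: [-3.7, -1.0, 1.8]
grip_width: 0.0133
```

```bash
python3 rel.py
```

```text
t 9.8833 pos [ 0.493  -0.2428  0.0619] yaw_y -89.9 tool rel to axis [-0.0018 -0.0006  0.0009] j [-0.32  0.69  0.98  2.02 -0.77  0.86 -0.46] F [-3.7 -1.   1.8] T [0.01 0.81 0.03] w 0.0133
```

The dial dropped 0.4 mm and the force fell to 1.8 N, so the notch is found. Next I press straight down in small steps.

Request:
move_arm --pt "0 0 0.0005 0" --pt "0 0 0 0"

```text
time_s: 10.05
position: [0.4931, -0.2428, 0.0614]
tcp_rot: [-0.0, 1.0, 0.001, -0.001]
wrist_force: [-3.7, 0.4, 1.1]
grip_width: 0.013
```

```bash
python3 rel.py
```

```text
t 10.05 pos [ 0.4931 -0.2428  0.0614] yaw_y -89.88 tool rel to axis [-0.0019 -0.0006  0.0004] j [-0.31  0.69  0.98  2.02 -0.77  0.86 -0.46] F [-3.7  0.4  1.1] T [0.06 0.92 0.09] w 0.013
```

Request:
move_arm --pt "0 0 0.0007 0.005" --pt "0 0 0.0007 0" --pt "0 0 0 0"

```text
time_s: 10.3
position: [0.4931, -0.2428, 0.06]
tcp_rot: [-0.0, 1.0, -0.002, -0.001]
wrist_force: [-4.4, 0.9, 1.2]
grip_width: 0.0135
```

```bash
python3 rel.py
```

```text
t 10.3 pos [ 0.4931 -0.2428  0.06  ] yaw_y -90.18 tool rel to axis [-0.0019 -0.0006 -0.001 ] j [-0.31  0.69  0.98  2.02 -0.78  0.86 -0.46] F [-4.4  0.9  1.2] T [0.11 1.16 0.05] w 0.0135
```

Request:
move_arm --pt "0 0 0.0007 0" --pt "0 0 0.0007 0" --pt "0 0 0.0007 0" --pt "0 0 0 0"

```text
time_s: 10.63
position: [0.4931, -0.2428, 0.058]
tcp_rot: [-0.001, 1.0, -0.002, -0.001]
wrist_force: [-5.0, 0.5, 0.8]
grip_width: 0.0134
```

```bash
python3 rel.py
```

```text
t 10.6333 pos [ 0.4931 -0.2428  0.058 ] yaw_y -90.18 tool rel to axis [-0.0019 -0.0006 -0.003 ] j [-0.31  0.7   0.97  2.02 -0.78  0.85 -0.46] F [-5.   0.5  0.8] T [0.2  1.23 0.07] w 0.0134
```

Request:
move_arm --pt "-0.0005 0 0.0007 0" --pt "0 0 0.0007 0" --pt "0 0 0.0006 0" --pt "0 0 0 0"

```text
time_s: 10.97
position: [0.4931, -0.2428, 0.0561]
tcp_rot: [-0.0, 1.0, -0.002, -0.0]
wrist_force: [-5.3, 2.1, 1.8]
grip_width: 0.0133
```

```bash
python3 rel.py
```

```text
t 10.9667 pos [ 0.4931 -0.2428  0.0561] yaw_y -90.17 tool rel to axis [-0.0019 -0.0006 -0.0049] j [-0.31  0.7   0.97  2.02 -0.78  0.85 -0.46] F [-5.3  2.1  1.8] T [0.34 1.11 0.06] w 0.0133
```

Request:
move_arm --pt "-0.0005 0 0.0005 0" --pt "0 0 0.0003 0" --pt "0 0 0 0"

```text
time_s: 11.22
position: [0.4931, -0.2429, 0.0555]
tcp_rot: [-0.0, 1.0, -0.001, 0.0]
wrist_force: [-3.0, 1.6, 2.2]
grip_width: 0.0132
```

```bash
python3 rel.py
```

```text
t 11.2167 pos [ 0.4931 -0.2429  0.0555] yaw_y -90.17 tool rel to axis [-0.0019 -0.0007 -0.0055] j [-0.31  0.7   0.97  2.02 -0.79  0.85 -0.46] F [-3.   1.6  2.2] T [0.47 0.96 0.04] w 0.0132
```

Request:
move_arm --pt "0 0 0.0004 0" --pt "0 0 0 0"

```text
time_s: 11.38
position: [0.4931, -0.2429, 0.0553]
tcp_rot: [-0.0, 1.0, -0.001, 0.0]
wrist_force: [-4.9, 2.8, 3.1]
grip_width: 0.0133
```

```bash
python3 rel.py
```

```text
t 11.3833 pos [ 0.4931 -0.2429  0.0553] yaw_y -90.17 tool rel to axis [-0.0019 -0.0007 -0.0057] j [-0.31  0.7   0.97  2.02 -0.79  0.85 -0.45] F [-4.9  2.8  3.1] T [0.67 1.03 0.06] w 0.0133
```

Request:
move_arm --pt "0 0 0.0004 0" --pt "0 0 0 0" --pt "0 0 0 0"

```text
time_s: 11.63
position: [0.4931, -0.2429, 0.0553]
tcp_rot: [-0.001, 1.0, -0.001, 0.0]
wrist_force: [-4.8, 4.2, 6.7]
grip_width: 0.0135
```

```bash
python3 rel.py
```

```text
t 11.6333 pos [ 0.4931 -0.2429  0.0553] yaw_y -90.17 tool rel to axis [-0.0019 -0.0007 -0.0057] j [-0.31  0.7   0.97  2.02 -0.79  0.85 -0.45] F [-4.8  4.2  6.7] T [0.86 1.11 0.1 ] w 0.0135
```

Request:
move_arm --pt "0 0 0.0003 0" --pt "0 0 0 0" --pt "0 0 0 0"

```text
time_s: 11.88
position: [0.4931, -0.2429, 0.0553]
tcp_rot: [-0.001, 1.0, -0.002, 0.0]
wrist_force: [-6.4, 3.8, 10.2]
grip_width: 0.013
```

```bash
python3 rel.py
```

```text
t 11.8833 pos [ 0.4931 -0.2429  0.0553] yaw_y -90.17 tool rel to axis [-0.0019 -0.0007 -0.0057] j [-0.31  0.7   0.97  2.02 -0.79  0.85 -0.45] F [-6.4  3.8 10.2] T [0.98 1.35 0.05] w 0.013
```

Request:
move_arm --pt "0 0 -0.0008 0" --pt "0 0 0 0"

```text
time_s: 12.05
position: [0.493, -0.2429, 0.0553]
tcp_rot: [-0.0, 1.0, -0.001, 0.0]
wrist_force: [-4.0, 2.2, 3.3]
grip_width: 0.0131
```

Request:
move_arm --pt "0 0 0 0" --pt "0 0 0 0" --pt "0 0 0 0" --pt "0 0 0 0" --jaw 55

```text
time_s: 12.38
position: [0.4939, -0.2437, 0.0556]
tcp_rot: [0.001, 1.0, -0.002, 0.001]
wrist_force: [-0.2, -0.0, -0.3]
grip_width: 0.0471
```

```bash
python3 rel.py
```

```text
t 12.3833 pos [ 0.4939 -0.2437  0.0556] yaw_y -90.18 tool rel to axis [-0.0027 -0.0015 -0.0054] j [-0.31  0.7   0.97  2.02 -0.79  0.85 -0.45] F [-0.2 -0.  -0.3] T [ 0.   -0.02  0.01] w 0.0471
```

Request:
move_arm --pt "0 0 -0.01 0" --pt "0 0 -0.02 0" --pt "0 0 -0.035 0" --pt "0 0 -0.04 0" --pt "0 0 -0.04 0" --pt "0 0 -0.04 0" --pt "0 0 -0.04 0" --pt "0 0 -0.04 0"

```text
time_s: 13.05
position: [0.4924, -0.2437, 0.3229]
tcp_rot: [0.0, 1.0, -0.002, 0.0]
wrist_force: [1.4, 0.2, -0.2]
grip_width: 0.0468
```

Request:
move_arm --pt "0 0 -0.04 0" --pt "0 0 -0.04 0" --pt "0 0 -0.04 0" --pt "0.01 -0.03 -0.02 0" --pt "0.01 -0.03 0 0" --pt "0.01 -0.03 0 0" --pt "0.01 -0.03 0 0" --pt "0.01 -0.03 0 0"

```text
time_s: 13.72
position: [0.5434, -0.0926, 0.4612]
tcp_rot: [-0.001, 1.0, -0.002, 0.001]
wrist_force: [0.2, -0.2, 0.3]
grip_width: 0.047
```

```bash
python3 rel.py
```

```text
t 13.7167 pos [ 0.5434 -0.0926  0.4612] yaw_y -90.24 tool rel to axis [-0.0522  0.1502  0.4   ] j [-0.86  0.26  1.24  1.5  -0.25  1.55 -1.2 ] F [ 0.2 -0.2  0.3] T [ 0.01 -0.06 -0.  ] w 0.047
```

Request:
move_arm --pt "0 0 0 -0.1" --pt "0 0 0 -0.1" --pt "0 0 0 -0.1" --pt "0 0 0 -0.1" --pt "0 0 0 -0.1" --pt "0 0 0 -0.1"

```text
time_s: 14.22
position: [0.5431, -0.0941, 0.461]
tcp_rot: [0.0, 0.955, 0.296, 0.001]
wrist_force: [-0.3, -0.5, 1.7]
grip_width: 0.0471
```

```bash
python3 rel.py
```

```text
t 14.2167 pos [ 0.5431 -0.0941  0.461 ] yaw_y -55.6 tool rel to axis [-0.1268  0.0927  0.3999] j [-0.77  0.22  1.09  1.5  -0.19  1.54 -0.66] F [-0.3 -0.5  1.7] T [ 0.01  0.01 -0.  ] w 0.0471
```

Request:
move_arm --pt "0.02 -0.026 0 -0.06" --pt "0.02 -0.025 0 -0.06" --pt "0.022 -0.024 0 -0.06" --pt "0.024 -0.022 0 -0.06" --pt "0.025 -0.02 0 -0.06" --pt "0.026 -0.018 0 -0.06" --pt "0.028 -0.016 0 -0.06" --pt "0.028 -0.014 0 -0.06"

```text
time_s: 14.88
position: [0.5584, 0.1656, 0.4607]
tcp_rot: [-0.0, 0.857, 0.515, 0.0]
wrist_force: [0.9, 1.1, -0.8]
grip_width: 0.0473
```

```bash
python3 rel.py;  python3 - <<'E'
from h import *
from plant import env
f=env.grab_frame("side"); np.savez("side3.npz",**f)
cv2.imwrite("pics/s3.png",cv2.resize(f["pixels"][120:250,190:360,::-1],None,fx=4.5,fy=4.5,interpolation=cv2.INTER_CUBIC))
f=env.grab_frame("top"); np.savez("top3.npz",**f)
cv2.imwrite("pics/t3.png",cv2.resize(f["pixels"][150:310,190:370,::-1],None,fx=3.5,fy=3.5,interpolation=cv2.INTER_CUBIC))
E
python3 ptr.py top3.npz .05
```

```text
t 14.8833 pos [0.5584 0.1656 0.4607] yaw_y -28.04 tool rel to axis [-0.3918  0.1323  0.3994] j [-1.04  0.26  0.9   1.43 -0.2   1.55 -0.64] F [ 0.9  1.1 -0.8] T [ 0.02 -0.03 -0.02] w 0.0473
30 [ 0.43133887 -0.24141063] line ang 1.3095921 from axis 178.9795809499349 z 0.049690355385488785
```

View pics/s3.png

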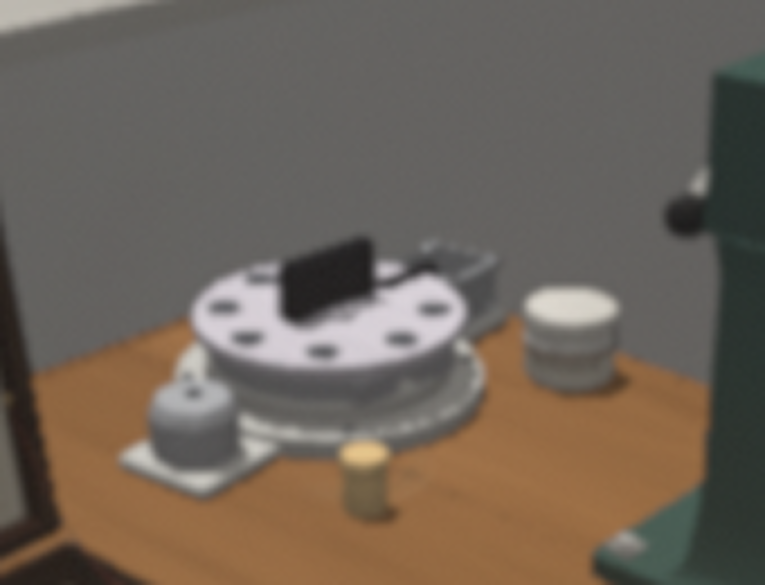

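View pics/t3.png

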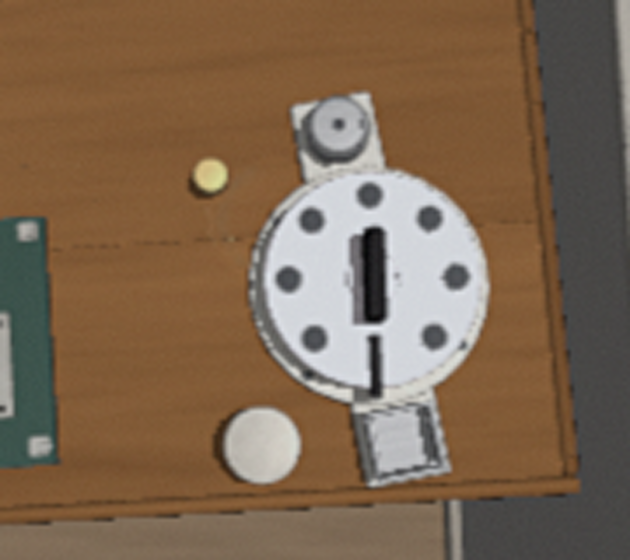

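```bash
python3 - <<'E'
from h import *
for n in("top0","top3"):
    f=load(n+".npz"); P=cloud(f); im=f["pixels"]; r=np.hypot(P[...,0]-.492,P[...,1]+.2425); z=P[...,2]
    print(n,"dial",np.median(z[(r<.065)&(im.min(2)>140)&(z>.03)]),"knob",np.median(z[(r<.03)&(im.max(2)<60)]))
    for nm,X,Y,h in(("vial",.564,-.138,.029),("jar",.388,-.168,.04)):
        k=(np.hypot(P[...,0]-X,P[...,1]-Y)<.04)&(z>h-.01)&(z<h+.01); print(nm,P[k].mean(0).round(4))
E
```

```text
top0 dial 0.05315532370961828 knob 0.0845754317207784
vial [ 0.5646 -0.1383  0.0284]
jar [ 0.3881 -0.1702  0.0394]
top3 dial 0.04546432757858064 knob 0.0766195597204778
vial [ 0.5645 -0.1383  0.0287]
jar [ 0.3881 -0.1703  0.0395]
```

Since the first picture, the dial is 7.7 mm lower and the knob 8.0 mm lower. That fits the 7 mm drop plus the 0.5–2 mm starting clearance. The vial and jar have not moved.

```bash
python3 -c "
from plant import env
print(env.close_job(), env.get_state()['time_s'])"
```

```text
the job is handed in; nothing more can be done
the job is handed in; nothing more can be done
```

The dial is fully home with its pointer towards the open cup, and the job is handed in at about 15 s. One press on the way went over your limit of about 12 N.

**What I did:** I gripped the knob and turned the dial about 67° the shorter way, clockwise from above, until the pointer faced the cup. I then felt onward in small turns under a press of about 5–8 N. The notch was about 10.5° past the nominal cup direction, inside the 13° stated. I pressed straight down until the dial bottomed and checked it with a 10 N press. I then eased off, let go and moved clear.

**Last checks:**
- **Seated:** the gripper sank 7.0 mm from the ring top to the stop, as given. The top camera's depth shows the dial 7.7 mm and the knob 8.0 mm lower than at the start, which includes the starting clearance.
- **Other things:** the vial and jar are within 0.1 mm of where they started, and the robot is touching nothing.

**What went wrong or disagreed:**
- **Overpress:** before the search, the pegs were already on the ring when I ran two press steps without checking in between. The force reached 17.9 N. I backed off at once, and every later reading was about 10 N or less.
- **Pointer angle:** the camera puts the pointer about 1° from where the gripper's angle puts it, which I take as measurement error.

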